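Return the setting block, then hold the slide holder flush on the sprung tilted stage

ROBOT

A 6-joint arm with a two-finger parallel gripper is mounted at the origin on the work surface. World frame = base frame: x ahead of the robot, y to its left, z up, the work surface at z = 0. Lengths are in m, angles in rad, forces in N, time in s.
With the tool pointing down it reaches from about 0.25 to 0.725 m from the base axis. Payload 4 kg.
Tool frame: the origin (TCP) lies midway between the tips of the shut fingers; the grasp point (between the pads) lies 19 mm behind it; z points along the fingers, y is the direction in which the jaws open and shut (so a half turn about z gives the same grasp; the last joint's range is limited). The gripper opens to 85 mm and grips with 20 to 120 N. Pads are 22 mm wide; open, the fingers measure 114 mm over their backs; the gripper's body (76 mm by 85 mm) begins 54 mm behind the grasp point. The pads swing forward as they close: fully open they stand 13 mm farther back than shut.
Start: joints at [1.301, 0.241, 0.005, 1.335, 0, 1.571], TCP at [0.133, 0.482, 0.231] pointing down, gripper open.
Joint ranges: [-2.72, 2.72], [-1.05, 1.87], [-1.09, 1.28], [-1.99, 2.15], [-1.42, 1.44], [-3.14, 3.14]. Speed limits (rad/s): [2.79, 2.79, 3.14, 3.14, 3.14, 3.14].

INTERFACE

Orientations are given as a unit quaternion [x, y, z, w].
In Python, from workcell import bot, eyes, job gives the robot as it stands.
- The arm moves only by the shell command python3 -m crank 'ROWS'. ROWS is a JSON object of lists of equal length, an entry for each row: "dr": the turn, a rotation vector about the tool's x, y, z in rad, a list of three; "travel": the shift along the tool's x, y, z in m, a list of three; "hand": the finger opening in m, from 0 to 0.0854. In form: {"dr": [[wx, wy, wz], ...], "travel": [[x, y, z], ...], "hand": [hand, ...]}. A call has 1 to 10 rows; each row is the pose to reach, as a shift and turn from the pose commanded when the call began, along the tool's axes at that moment; what a row does not reach only later rows make up. A row lasts 1/8 s, in which the tool goes at most 62.5 mm and 10.7 degrees, less where a joint would pass 70% of its speed; a pose out of reach is approached as far as the arm can. A call with a gripper value outside its range is refused whole. The fingers move at their own pace and stop on an object; the grip force is fixed at half the most. Time passes only in rows, so rows that repeat a pose let the fingers close. It gives the time, the measured TCP pose, the force and the opening at its end, in the units of the state.
- bot.get_obs(): the state, without advancing time (a new reading comes with each control period).
- eyes.camera(name): name is "scene" or "top" or "wrist"; returns a dict with "color" (384x512x3 uint8, red, green, blue), "K" (3x3 intrinsics, pixels), "R" (3x3) and "t" (3): a world point X has camera coordinates R X + t; the wrist camera has in their place "T_tool_cam" (4x4, takes a point from camera to tool coordinates, whose origin is the TCP and whose axes are the flange's). Camera axes: x right, y down, z forward; pixel columns grow to the right and rows downward; lengths in m; the calibration is good to about 2 mm. A picture is of the moment at which its call begins: read the wrist's pose just before it. There is no depth.
- job.job_done(): hands the job in, once; it reports no verdict.
The state is a dict: "clock": time; "joint_pos": joint angles; "joint_vel": joint speeds; "tau": joint torques, N m; "eef_pos": TCP position; "tool_rot": TCP orientation; "ft_force": force on the tool from outside, world axes, zero at the start; "ft_torque": the same for the moment, N m; "grip_width": finger opening in m.
Only numpy, scipy, OpenCV 4.12 (cv2) and the standard library are available. Lean on these libraries where they do the work, as an engineer would, in place of code of your own. Each camera call takes 0.05 s, during which the arm holds its last target.

TASK

Return the steel setting block from the front apron of the tilting microscope stage to its own slot, the empty holder whose pocket and raised outline fit it (not the larger one), fully home, and let it go. Then take the slide holder by its fin, tilt it to match the sloped stage face and press it gently flush there, long side up the slope and wholly on the face, until the sprung face gives a few millimetres without bottoming; finish while still gripping and pressing it. Do not shift the tilt of the stage or disturb the other things on the bench.

Things in the scene. Friction and masses are not known exactly. Their poses are not given: they have to be found in the camera images.
- setting_block: Loose plain steel block 20 x 36 x 60 mm (own x, y, z), about 0.3 kg, standing upright on the stage's apron. Origin: centre of its underside, z up; z axis along its height.
- holder_small: Fixed grey holder 90 x 82 x 22 mm (x, y, z), origin at the centre of its underside. One pocket 25 mm (x) by 43 mm (y), 16 mm deep, 2 mm chamfer at the mouth, centred 16 mm towards +x; a white outline of that shape at 0.6 scale lies on its top towards -x. The setting block goes here, 36 mm side along y, either way round. Three holders stand 95 mm apart along y, in any order.
- holder_small_floor (a point): Centre of the floor of holder_small's pocket, 6 mm above the bench; axes as the holder's. A block fully home has its underside centre here.
- holder_large: Fixed holder of the same outside size, with an empty pocket 37 x 60 mm, 16 mm deep: NOT for this block.
- holder_square: Fixed holder of the same outside size, with a pocket 29 x 29 mm that holds the square block.
- stage_base: Fixed tilting stage. White base slab 225 x 130 x 12 mm, reaching from -145 to +80 mm in its own x; origin on the bench, x points up the slope (roughly away from the robot), y to the left. The part of the slab from x = -145 to -65 mm is the open apron where the setting block stands (slab top 12 mm above the bench). Grey cheeks at y = +-58 mm (8 mm thick, up to 57 mm high) flank the tilt bed, which hinges along y at x = -45 mm, 45 mm above the bench, its +x end raised.
- face_mid (a point): Centre of the top surface of the stage face, an aluminium plate 120 mm (x, up the slope) by 92 mm (y) by 8 mm. z is the outward normal of the face, x points up the slope. The slope differs each time, between about 0.17 and 0.40 rad from level. At rest this point is 55 mm up the slope from the hinge line and 24 mm out along the normal.
- stage_face (a joint): How far the face is pressed in along its normal, in m: 0 at rest, 0.008 at the stop (bottomed). Springs: about 2.5 N starts it moving, then 1.2 N per mm more (about 7 N at 4 mm).
- bed_edge (a point): Point on the tilt bed under the face, 110 mm up the slope from the hinge. The hinge is stiff and keeps its angle under a light push; it should stay where it is.
- slide_holder: Loose aluminium slide holder, about 0.12 kg: flat plate 80 x 46 x 8 mm (x, y, z) with a slide let in, and an upright grip fin 40 mm (x) by 14 mm (y) on its middle, from 8 to 44 mm above the underside. Origin: centre of the flat underside, z up through the fin. It lies flat on the bench, right of the stage.
- square_block: Bystander: steel block 24 x 24 x 60 mm standing in holder_square, origin underside centre.
- lens_cap: Bystander: black disc, diameter 48 mm, 13 mm high, origin underside centre.
- petri_dish: Bystander: clear dish, diameter 90 mm, 16 mm high, origin underside centre.
- jar: Bystander: amber jar, diameter 48 mm, 65 mm high, origin underside centre.
- beaker: Bystander: glass beaker, diameter 64 mm, 70 mm high, origin underside centre.
- brush: Bystander: small brush 160 mm long, lying along its x, origin underside centre.
- slide_box: Bystander: white box 90 x 50 x 35 mm, origin underside centre.
Not all that is in view belongs to the job. Leave any pink or red look-alike of the slide_holder alone.

How it is judged:
By the outcome, as a careful person would: the job done as asked, in the order asked, and still so for the second after the job is handed in, while the arm keeps its last pose, push and grip.
It also fails if it takes over 54 s, if anything falls off the work surface, if the arm or the gripper's body presses on something with over 40 N, if the wrist force passes 120 N, or if a joint passes its speed limit or range.

## Working session

There is one attempt and no reset: what is moved stays moved. The work goes in short steps, Python scripts to look and compute and a shell command to move; the robot and the scene stay as the last step left them, time stands still between calls to the robot, and variables do not carry over. Pictures are saved under pics/ and viewed, and the job is handed in when it is done.

```bash
ls; mkdir -p pics
python3 - <<'E'
from workcell import bot, eyes, job
import cv2
print(bot.get_obs())
for n in ["scene","top"]:
    c=eyes.camera(n); cv2.imwrite(f"pics/{n}0.png",cv2.resize(c["color"][:,:,::-1],None,fx=1.5,fy=1.5,interpolation=cv2.INTER_CUBIC)); print(n,c["K"],c["R"],c["t"])
E
```

```text
pics
{'clock': 0.0, 'joint_pos': array([1.30101888e+00, 2.41423116e-01, 3.68486644e-03, 1.33520529e+00,
       9.73689848e-08, 1.57083408e+00]), 'joint_vel': array([-0.00036423,  0.00089374, -0.00043741,  0.00137169, -0.00021811,
       -0.00126038]), 'tau': array([ 1.73966531e-03, -3.72317290e+01,  2.52407134e+01,  1.69429102e-02,
       -7.79548441e-05,  6.47462457e-06]), 'eef_pos': array([0.13308415, 0.48128482, 0.23039289]), 'tool_rot': array([ 1.34498676e-01,  9.90913192e-01, -1.06385206e-03, -1.44407044e-04]), 'ft_force': array([ 0.91115129, -0.2287246 , -0.69163784]), 'ft_torque': array([ 0.01237023, -0.05775752, -0.01625373]), 'grip_width': 0.08577276942215309}
scene [[353.32261001   0.         249.14998575]
 [  0.         353.32261001 188.75957578]
 [  0.           0.           1.        ]] [[-0.62038402  0.7842909  -0.00338422]
 [ 0.6520241   0.51335165 -0.55797371]
 [-0.4358764  -0.34836457 -0.82985173]] [ 0.3551331  -0.30019917  1.21828616]
top [[360.60082778   0.         256.46589998]
 [  0.         360.60082778 195.06440282]
 [  0.           0.           1.        ]] [[ 0.11842786 -0.992962    0.00114795]
 [-0.96961765 -0.1158927  -0.21543093]
 [ 0.21404777  0.02439995 -0.97651841]] [-0.0906243   0.54579296  1.06429128]
```

View pics/top0.png

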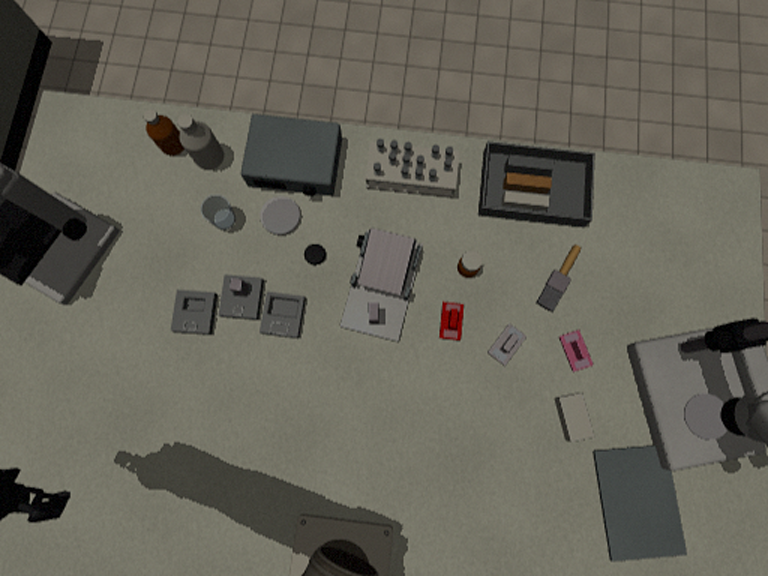

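View pics/scene0.png

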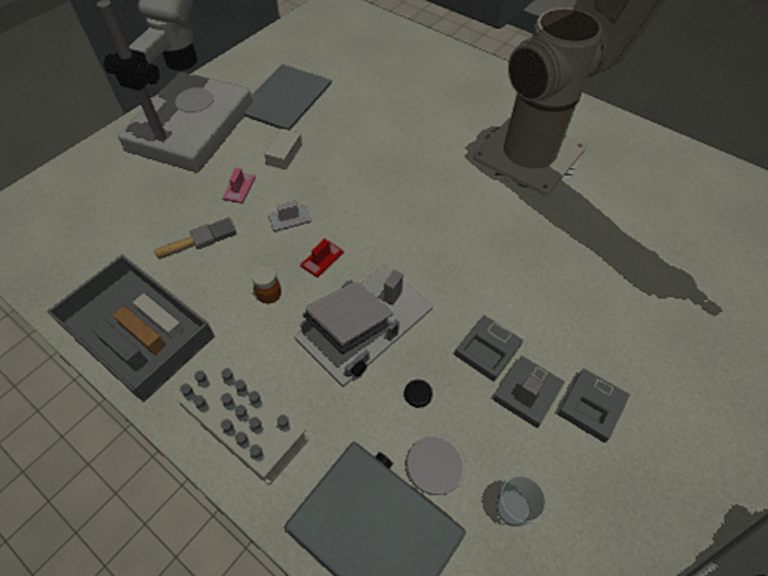

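Top view (768x576): the setting block is at (375,313) on the apron. The holders are at (195,312), (242,297, occupied by the square block) and (284,315). The slide holder candidates are grey (507,344), red (452,320) and pink (576,350). Next I'll look at close crops.

```bash
cat > h.py <<'E'
import numpy as np, cv2
from scipy.spatial.transform import Rotation as R
def crop(img,x0,y0,x1,y1,f,name):
    c=cv2.resize(img[y0:y1,x0:x1,::-1],None,fx=f,fy=f,interpolation=cv2.INTER_CUBIC)
    c=np.clip(c.astype(float)*1.5,0,255).astype(np.uint8)
    for i in range((x0+9)//10*10,x1,10): cv2.putText(c,str(i),(int((i-x0)*f),8),0,.3,(0,255,255)); cv2.line(c,(int((i-x0+.5)*f),10),(int((i-x0+.5)*f),14),(0,255,255))
    for j in range((y0+9)//10*10,y1,10): cv2.putText(c,str(j),(0,int((j-y0+.5)*f)+3),0,.3,(0,255,255)); cv2.line(c,(22,int((j-y0+.5)*f)),(26,int((j-y0+.5)*f)),(0,255,255))
    cv2.imwrite(name,c)
def ray(c,u,v):
    d=np.linalg.inv(c["K"])@np.array([u,v,1.]); return -c["R"].T@c["t"], c["R"].T@d
def onz(c,uv,z):
    o,d=ray(c,*uv); return o+d*(z-o[2])/d[2]
def proj(c,X):
    p=c["K"]@(c["R"]@np.asarray(X,float)+c["t"]); return p[:2]/p[2]
def tri(c1,u1,c2,u2):
    A=[];b=[]
    for c,u in((c1,u1),(c2,u2)):
        o,d=ray(c,*u); d=d/np.linalg.norm(d); P=np.eye(3)-np.outer(d,d); A.append(P); b.append(P@o)
    A=np.vstack(A); b=np.hstack(b); x,r,*_=np.linalg.lstsq(A,b,rcond=None); return x,np.linalg.norm(A@x-b)
def wristcam():
    from workcell import bot,eyes
    o=bot.get_obs(); c=eyes.camera("wrist"); T=np.array(c["T_tool_cam"])
    W=np.eye(4); W[:3,:3]=R.from_quat(o["tool_rot"]).as_matrix(); W[:3,3]=o["eef_pos"]
    M=np.linalg.inv(W@T); return dict(color=c["color"],K=np.array(c["K"]),R=M[:3,:3],t=M[:3,3]),o
E
python3 - <<'E'
from h import *
from workcell import eyes
import pickle
c={n:eyes.camera(n) for n in("scene","top")}
pickle.dump(c,open("cams.pkl","wb"))
t=c["top"]["color"]; s=c["scene"]["color"]
crop(t,110,175,210,230,7.5,"pics/t_h.png"); crop(t,220,145,290,232,6.5,"pics/t_s.png"); crop(t,285,190,400,250,6.5,"pics/t_sl.png")
crop(s,190,170,295,260,6.5,"pics/s_s.png")
E
```

```text
(no output)
```

View pics/t_h.png

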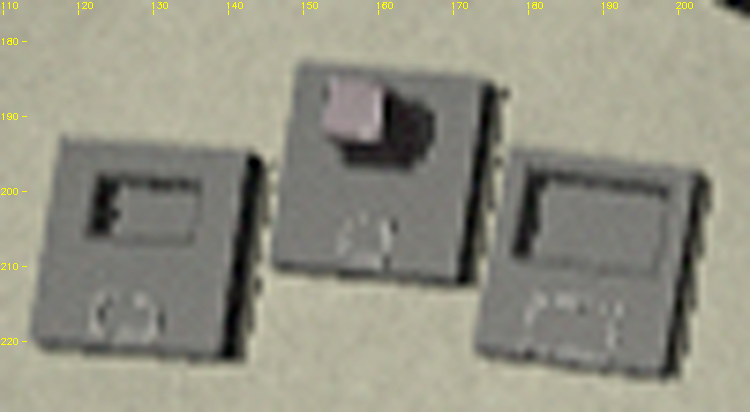

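View pics/t_s.png

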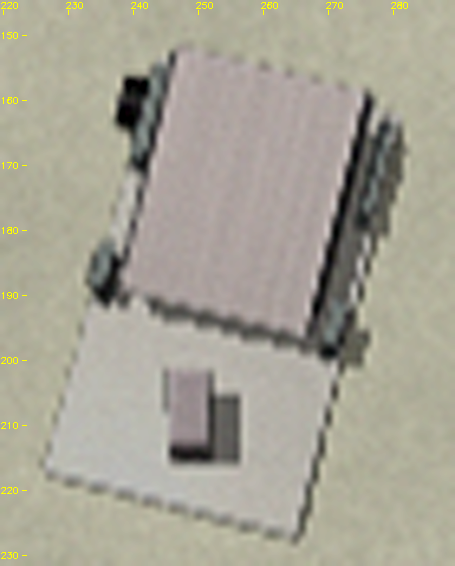

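View pics/t_sl.png

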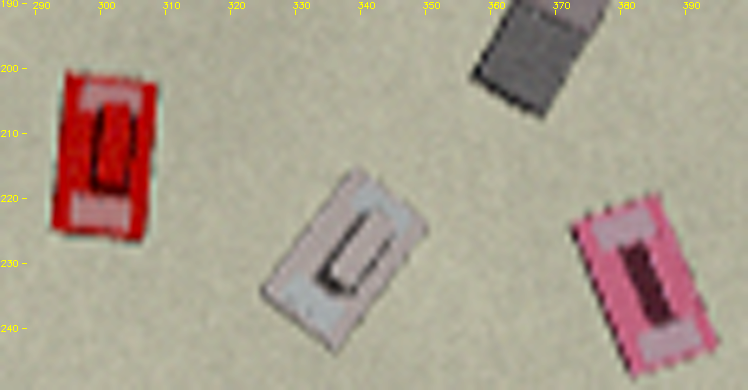

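View pics/s_s.png

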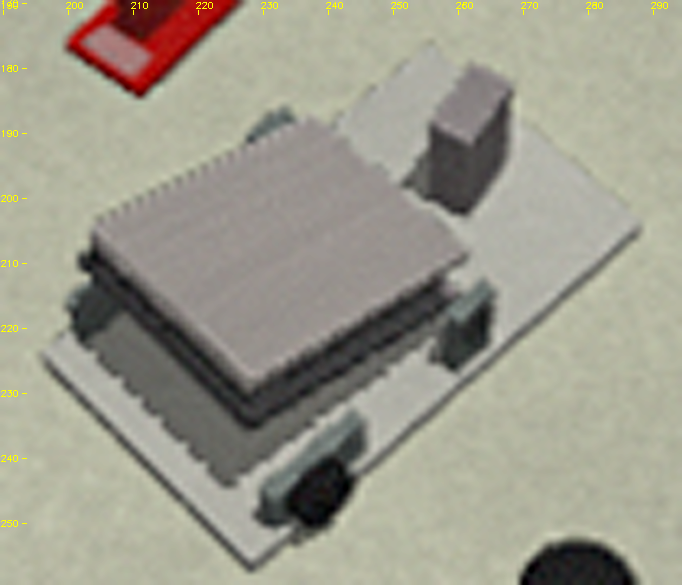

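Run:
```python
from h import *
import pickle
np.set_printoptions(precision=4,suppress=True)
c=pickle.load(open("cams.pkl","rb")); T=c["top"];S=c["scene"]
def P(x0,y0,f,l): return [(x/f+x0-.5,y/f+y0-.5) for x,y in l]
print("camera centre",-T["R"].T@T["t"])
def show(n,pts,z):
    X=np.array([onz(T,p,z) for p in pts]); print(n,"\n",X[:,:2],"mean",X.mean(0)[:2])
    d=np.roll(X,-1,0)-X; print("  len",np.linalg.norm(d,axis=1),"ang",np.arctan2(d[:,1],d[:,0]))
show("hold outer",P(110,175,7.5,[(62,135),(250,150),(222,358),(30,346)]),.022)
show("pocket",P(110,175,7.5,[(98,173),(202,180),(192,245),(85,238)]),.022)
show("block top",P(220,145,6.5,[(167,370),(212,370),(212,443),(170,443)]),.072)
show("slab",P(220,145,6.5,[(93,305),(340,362),(298,542),(45,475)]),.012)
show("slide",P(285,190,6.5,[(357,166),(430,228),(336,353),(260,292)]),.008)
show("fin",P(285,190,6.5,[(372,208),(397,232),(353,295),(328,272)]),.044)
# face corners by two views
tp=P(220,145,6.5,[(178,47),(372,93),(312,335),(120,287)])
sp=P(190,170,6.5,[(93,225),(245,388),(467,250),(310,118)])
# top: upleft, upright, downright, downleft ; scene: far-side... 
# scene order: left(93,225), bottom(245,388), right(467,250), top(310,118)
# up-slope edge = left..bottom in scene; left side of stage(+y) toward bottom/right
sp2=[sp[1],sp[0],sp[3],sp[2]]
X=[]
for a,b in zip(tp,sp2):
    x,r=tri(T,a,S,b); X.append(x); print("face",x,r)
X=np.array(X); ux=(X[0]+X[1]-X[2]-X[3])/2; uy=(X[0]+X[3]-X[1]-X[2])/2
print(np.linalg.norm(ux),np.linalg.norm(uy),"yaw",np.arctan2(ux[1],ux[0]),np.arctan2(-uy[0],uy[1]),"tilt",np.arctan2(ux[2],np.hypot(*ux[:2])),X.mean(0))
```

```text
camera centre [ 0.3121 -0.0527  1.157 ]
hold outer 
 [[0.5162 0.421 ]
 [0.5193 0.3395]
 [0.4292 0.3346]
 [0.4246 0.4161]] mean [0.4723 0.3778]
  len [0.0816 0.0902 0.0817 0.0917] ang [-1.533  -3.0863  1.627   0.0538]
pocket 
 [[0.5016 0.4024]
 [0.5039 0.3575]
 [0.4755 0.3564]
 [0.4731 0.4023]] mean [0.4885 0.3796]
  len [0.0449 0.0284 0.046  0.0285] ang [-1.5202 -3.1015  1.6236  0.0037]
block top 
 [[ 0.526   0.0064]
 [ 0.5285 -0.0147]
 [ 0.4939 -0.0189]
 [ 0.4915  0.0006]] mean [ 0.51   -0.0066]
  len [0.0212 0.0349 0.0197 0.035 ] ang [-1.4519 -3.0203  1.6897  0.1657]
slab 
 [[ 0.5664  0.0507]
 [ 0.5521 -0.0755]
 [ 0.4601 -0.0649]
 [ 0.4783  0.0628]] mean [ 0.5142 -0.0067]
  len [0.127  0.0926 0.129  0.089 ] ang [-1.6837  3.0269  1.4295 -0.1371]
slide 
 [[ 0.5302 -0.2974]
 [ 0.5036 -0.3353]
 [ 0.4369 -0.2936]
 [ 0.4622 -0.2545]] mean [ 0.4832 -0.2952]
  len [0.0463 0.0787 0.0466 0.0805] ang [-2.1833  2.5831  0.9971 -0.5625]
fin 
 [[ 0.5039 -0.2983]
 [ 0.4938 -0.3109]
 [ 0.4613 -0.2921]
 [ 0.4708 -0.2796]] mean [ 0.4825 -0.2952]
  len [0.0162 0.0376 0.0158 0.0381] ang [-2.246   2.6181  0.923  -0.514 ]
face [0.6772 0.0185 0.0988] 0.0014797170389492732
face [ 0.6626 -0.073   0.1019] 0.002633887042369072
face [ 0.5527 -0.0584  0.0599] 0.002349978901991333
face [0.5649 0.0342 0.0653] 1.3774675691500321e-06
0.1183310514364231 0.09297771311233566 yaw -0.1357435418344196 -0.1444309897352629 tilt 0.3247706426770969 [ 0.6143 -0.0197  0.0815]
```

Run:
```python
from h import *
np.set_printoptions(precision=4,suppress=True)
from workcell import eyes
c,o=wristcam(); cc=eyes.camera("wrist"); print(cc["T_tool_cam"],c["K"])
cv2.imwrite("pics/w0.png",c["color"][:,:,::-1])
print("cam pos",-c["R"].T@c["t"],"fwd",c["R"][2]); 
for n,X in dict(pocket=[.4885,.3796,.022],block=[.51,-.0066,.072]).items(): print(n,proj(c,X))
```

```text
[[-0.0005 -0.9608 -0.2771  0.0706]
 [ 1.     -0.0005 -0.0002  0.0003]
 [ 0.     -0.2771  0.9608 -0.1422]
 [ 0.      0.      0.      1.    ]] [[289.9318   0.     253.187 ]
 [  0.     289.9318 192.7879]
 [  0.       0.       1.    ]]
cam pos [0.0653 0.5008 0.3729] fwd [ 0.2667 -0.0752 -0.9608]
pocket [251.0965 398.4507]
block [ 12.7567 490.8597]
```

View pics/w0.png

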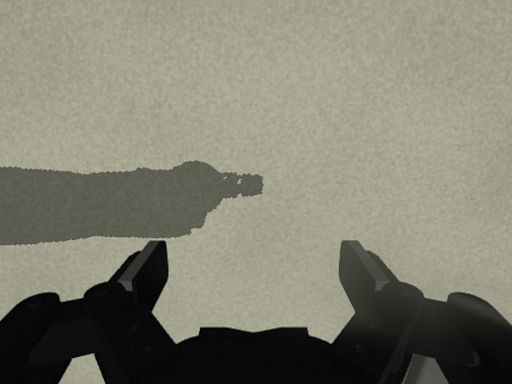

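```bash
cat >> h.py <<'E'
def down(az):
    y=np.array([np.cos(az),np.sin(az),0]); z=np.array([0,0,-1.]); return np.column_stack([np.cross(y,z),y,z])
def go(pos,Rt,frm=None):
    from workcell import bot
    o=bot.get_obs(); R0=R.from_quat(o["tool_rot"]).as_matrix() if frm is None else frm[1]; p0=o["eef_pos"] if frm is None else frm[0]
    t=R0.T@(np.asarray(pos)-p0); dr=R.from_matrix(R0.T@Rt).as_rotvec()
    y=R0[:,1]; print("clock %.2f"%o["clock"],"pos",np.round(p0,4),"az %.4f"%np.arctan2(y[1],y[0]),"F",np.round(o["ft_force"],1),"w %.4f"%o["grip_width"])
    print("dr",np.round(dr,4),"travel",np.round(t,4))
E
python3 -c "
from h import *
go([.49,-.01,.20],down(1.71))"
```

```text
clock 0.30 pos [0.1332 0.4817 0.231 ] az 1.3010 F [ 0.6  0.1 -1. ] w 0.0855
dr [-7.00e-04 -1.00e-04 -4.09e-01] travel [-0.4749 -0.3788  0.0313]
```

```bash
python3 -m crank '{"dr":[[0,0,-0.409],[0,0,-0.409],[0,0,-0.409],[0,0,-0.409],[0,0,-0.409],[0,0,-0.409],[0,0,-0.409],[0,0,-0.409],[0,0,-0.409],[0,0,-0.409]],"travel":[[-0.475,-0.379,0.031],[-0.475,-0.379,0.031],[-0.475,-0.379,0.031],[-0.475,-0.379,0.031],[-0.475,-0.379,0.031],[-0.475,-0.379,0.031],[-0.475,-0.379,0.031],[-0.475,-0.379,0.031],[-0.475,-0.379,0.031],[-0.475,-0.379,0.031]],"hand":[0.06,0.06,0.06,0.06,0.06,0.06,0.06,0.06,0.06,0.06]}'
python3 - <<'E'
from h import *
import pickle
go([.49,-.01,.20],down(1.71))
c,o=wristcam(); pickle.dump(c,open("w1.pkl","wb"))
cv2.imwrite("pics/w1.png",np.clip(c["color"][:,:,::-1]*1.3,0,255).astype(np.uint8)); print(proj(c,[.51,-.0066,.072]))
E
```

```text
clock: 1.55
eef_pos: [0.4912, -0.0121, 0.2003]
tool_rot: [-0.069, 0.998, 0.0, 0.0]
ft_force: [0.2, 1.0, 0.4]
grip_width: 0.0597
clock 1.55 pos [ 0.4912 -0.0121  0.2003] az 1.7090 F [0.2 1.  0.4] w 0.0597
dr [ 0.0001  0.0007 -0.001 ] travel [0.0009 0.0022 0.0003]
[255.7848286 204.2750131]
```

View pics/w1.png

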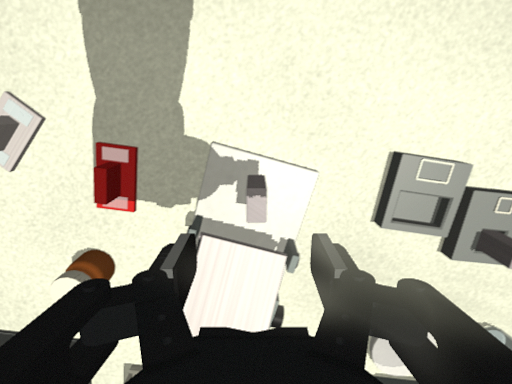

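Run:
```python
from h import *
import pickle
c=pickle.load(open("w1.pkl","rb")); crop((c["color"]*.75).astype(np.uint8),235,165,285,235,8,"pics/w1b.png")
crop((c["color"]*.7).astype(np.uint8),175,130,330,335,2.8,"pics/w1s.png")
```

```text
(no output)
```

View pics/w1b.png

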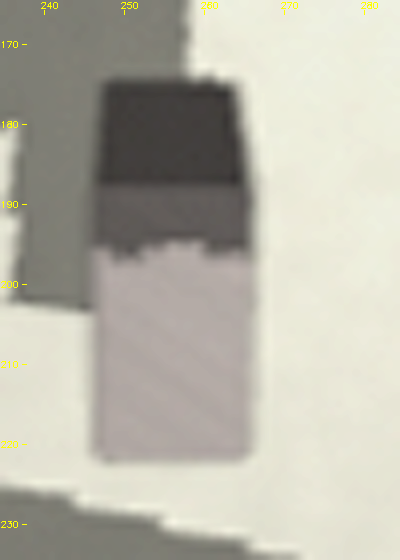

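View pics/w1s.png

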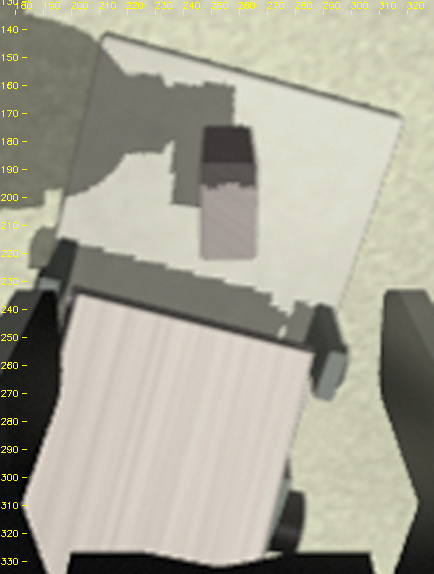

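Run:
```python
from h import *
import pickle
c=pickle.load(open("w1.pkl","rb"))
X=np.array([onz(c,p,.072) for p in [(246,187.3),(265.3,187.3),(265.8,222),(245.7,222)]]); print(X, X.mean(0))
d=np.roll(X,-1,0)-X; print(np.linalg.norm(d,axis=1),np.arctan2(d[:,1],d[:,0]))
# face low edge & slab edge
f=2.8; P=lambda x,y:(x/f+175-.5,y/f+130-.5)
a,b=P(77,295),P(310,352)
for z in(.064,.067): 
  A,B=onz(c,a,z),onz(c,b,z); print("low edge",z,A,B,np.linalg.norm(A-B),"mid",(A+B)/2,"yaw",np.arctan2(A[0]-B[0],B[1]-A[1]))
a,b=P(103,33),P(402,117); A,B=onz(c,a,.012),onz(c,b,.012); m=(A+B)/2; print("slab",A,B,np.linalg.norm(A-B),m,"yaw",np.arctan2(A[0]-B[0],B[1]-A[1]))
go([X.mean(0)[0],X.mean(0)[1],.038],down(1.71))
```

```text
[[ 4.94200053e-01 -1.83718582e-02  7.20000000e-02]
 [ 4.91645816e-01  9.16556468e-05  7.20000000e-02]
 [ 5.27114879e-01  5.93083380e-03  7.20000000e-02]
 [ 5.29868162e-01 -1.39840601e-02  7.20000000e-02]] [ 0.51070723 -0.00658336  0.072     ]
[0.01863935 0.03594649 0.02010432 0.03593698] [ 1.70826354  0.16316383 -1.43341473 -3.01919023]
low edge 0.064 [ 0.55358961 -0.05705424  0.064     ] [0.5649645  0.03291827 0.064     ] 0.09068870297450626 mid [ 0.55927706 -0.01206799  0.064     ] yaw -0.12575902923524937
low edge 0.067 [ 0.55216362 -0.05667277  0.067     ] [0.56341595 0.03233037 0.067     ] 0.08971161742504291 mid [ 0.55778979 -0.0121712   0.067     ] yaw -0.12575902923525006
slab [ 0.46245653 -0.06345477  0.012     ] [0.47981661 0.06277962 0.012     ] 0.12742250408088077 [ 4.71136573e-01 -3.37575035e-04  1.20000000e-02] yaw -0.13666529928731272
clock 1.60 pos [ 0.4949 -0.0172  0.1997] az 1.7038 F [ 4.5 -3.5  1.4] w 0.0596
dr [-0.005   0.0031 -0.0062] travel [-0.0166  0.0092  0.1617]
```

```bash
python3 -m crank '{"dr":[[0,0,0]],"travel":[[0,0,0.05]],"hand":[0.06]}'; python3 -c "
from h import *
go([.5107,-.0066,.038],down(1.71))"
```

```text
clock: 1.72
eef_pos: [0.4947, -0.012, 0.1528]
tool_rot: [-0.067, 0.998, -0.0, 0.005]
ft_force: [0.6, 0.2, -0.3]
grip_width: 0.0599
clock 1.73 pos [ 0.4947 -0.012   0.1528] az 1.7058 F [ 0.6  0.2 -0.3] w 0.0599
dr [-0.0015  0.0095 -0.0042] travel [-0.0155  0.0034  0.1149]
```

```bash
python3 -m crank '{"dr":[[0,0,0],[0,0,0],[0,0,0]],"travel":[[-0.02,0.001,0.0],[-0.02,0.001,0.03],[-0.02,0.001,0.03]],"hand":[0.06,0.06,0.06]}'; python3 -c "
from h import *
go([.5107,-.0066,.038],down(1.71))"
```

```text
clock: 2.1
eef_pos: [0.5075, -0.006, 0.1182]
tool_rot: [-0.07, 0.998, 0.0, -0.003]
ft_force: [-0.9, -0.6, -0.5]
grip_width: 0.0597
clock 2.10 pos [ 0.5075 -0.006   0.1182] az 1.7101 F [-0.9 -0.6 -0.5] w 0.0597
dr [ 0.0009 -0.0057  0.0001] travel [-0.0036 -0.0011  0.0802]
```

```bash
python3 -m crank '{"dr":[[0,0,0],[0,0,0],[0,0,0],[0,0,0]],"travel":[[-0.001,0,0.03],[-0.001,0,0.06],[-0.001,0,0.081],[-0.001,0,0.081]],"hand":[0.05,0.05,0.05,0.05]}'
python3 - <<'E'
from h import *
c,o=wristcam(); go([.5107,-.0066,.038],down(1.71))
cv2.imwrite("pics/w2.png",np.clip(c["color"][:,:,::-1]*1.3,0,255).astype(np.uint8))
E
```

```text
clock: 2.6
eef_pos: [0.5096, -0.0059, 0.0389]
tool_rot: [-0.07, 0.998, 0.0, -0.001]
ft_force: [-0.9, 0.0, 0.3]
grip_width: 0.05
clock 2.65 pos [ 0.5107 -0.006   0.04  ] az 1.7101 F [ 0.4 -0.1  1. ] w 0.0500
dr [-0.     -0.0003  0.0001] travel [ 0.0001 -0.0006  0.002 ]
```

View pics/w2.png

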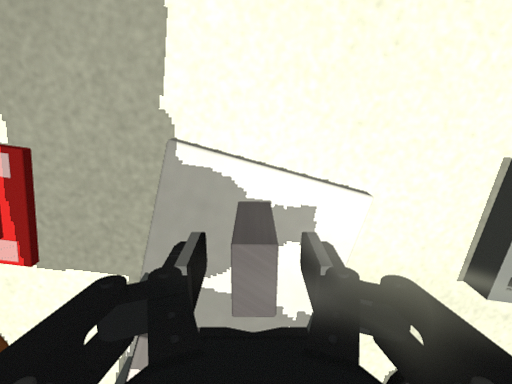

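The block sits centred between the fingers, at u 232-278 with the fingers at 205 and 302. Closing now.

```bash
python3 -m crank '{"dr":[[0,0,0],[0,0,0],[0,0,0],[0,0,0]],"travel":[[0,0,0],[0,0,0],[0,0,0],[0,0,0]],"hand":[0.012,0.012,0.012,0.012]}'; python3 -c "
from h import *
go([.43,.10,.17],down(3.18))"
```

```text
clock: 3.15
eef_pos: [0.512, -0.006, 0.0409]
tool_rot: [-0.07, 0.998, -0.0, 0.002]
ft_force: [-0.0, -0.3, 6.1]
grip_width: 0.0192
clock 3.15 pos [ 0.512  -0.006   0.0409] az 1.7100 F [-0.  -0.3  6.1] w 0.0192
dr [-0.0025  0.0022 -1.47  ] travel [ 0.0661  0.1163 -0.1294]
```

```bash
python3 -m crank '{"dr":[[0,0,0],[0,0,0],[0,0,-0.18],[0,0,-0.36],[0,0,-0.54],[0,0,-0.72],[0,0,-0.9],[0,0,-1.08],[0,0,-1.26],[0,0,-1.44]],"travel":[[0,0,-0.04],[0,0,-0.09],[0,0,-0.13],[-0.005,0.05,-0.13],[-0.009,0.10,-0.13],[-0.013,0.15,-0.13],[-0.017,0.20,-0.13],[-0.02,0.25,-0.13],[-0.023,0.30,-0.13],[-0.023,0.326,-0.13]],"hand":[0.012,0.012,0.012,0.012,0.012,0.012,0.012,0.012,0.012,0.012]}'; python3 -c "
from h import *
go([.488,.32,.17],down(3.187))"
```

```text
clock: 4.4
eef_pos: [0.4871, 0.3222, 0.1684]
tool_rot: [0.713, -0.701, -0.0, 0.001]
ft_force: [0.8, 0.5, -3.5]
grip_width: 0.0192
clock 4.40 pos [0.4871 0.3222 0.1684] az -3.1247 F [ 0.8  0.5 -3.5] w 0.0192
dr [ 0.0014 -0.0005 -0.0285] travel [ 0.0022 -0.0008 -0.0016]
```

```bash
python3 -m crank '{"dr":[[0,0,-0.037],[0,0,-0.037],[0,0,-0.037]],"travel":[[0,0,0],[0,0,0],[0,0,0]],"hand":[0.012,0.012,0.012]}'
python3 - <<'E'
from h import *
import pickle
c,o=wristcam(); pickle.dump(c,open("w3.pkl","wb")); go([.4885,.3796,.1],down(3.187))
cv2.imwrite("pics/w3.png",np.clip(c["color"][:,:,::-1]*1.2,0,255).astype(np.uint8)); print(proj(c,[.4885,.3796,.022]))
E
```

```text
clock: 4.78
eef_pos: [0.4883, 0.3188, 0.1691]
tool_rot: [0.722, -0.692, 0.0, 0.0]
ft_force: [0.3, 0.6, -2.9]
grip_width: 0.0194
clock 4.83 pos [0.4884 0.3188 0.1692] az -3.0985 F [-0.3  0.2 -3.7] w 0.0194
dr [ 0.0004 -0.0004 -0.0023] travel [-0.0608 -0.0027  0.0692]
[250.43567313 234.71822769]
```

View pics/w3.png

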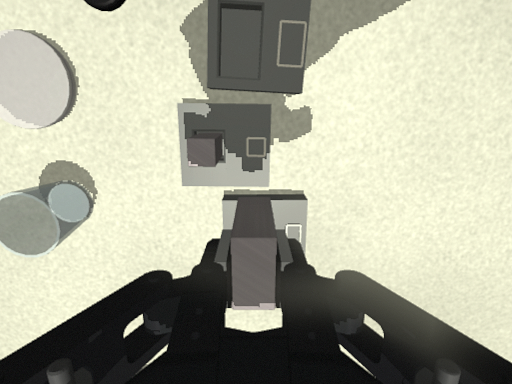

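```bash
python3 -m crank '{"dr":[[0,0,0],[0,0,0],[0,0,0],[0,0,0]],"travel":[[-0.05,-0.001,0],[-0.085,-0.001,0],[-0.085,-0.001,0],[-0.085,-0.001,0]],"hand":[0.012,0.012,0.012,0.012]}'
python3 - <<'E'
from h import *
import pickle
c,o=wristcam(); pickle.dump(c,open("w4.pkl","wb")); go([.4885,.3796,.1],down(3.187))
cv2.imwrite("pics/w4.png",np.clip(c["color"][:,:,::-1]*1.2,0,255).astype(np.uint8)); print(proj(c,[.4885,.3796,.022]))
crop(c["color"],195,90,315,230,5,"pics/w4c.png")
E
```

```text
clock: 5.32
eef_pos: [0.4855, 0.4038, 0.1691]
tool_rot: [0.723, -0.691, 0.0, 0.001]
ft_force: [-0.2, -0.3, -3.4]
grip_width: 0.0191
clock 5.38 pos [0.4856 0.4036 0.1692] az -3.0977 F [-0.7 -0.2 -2.9] w 0.0194
dr [ 0.0005 -0.0009 -0.0015] travel [ 0.024  -0.0019  0.0692]
[251.04177857 156.68879988]
```

View pics/w4c.png

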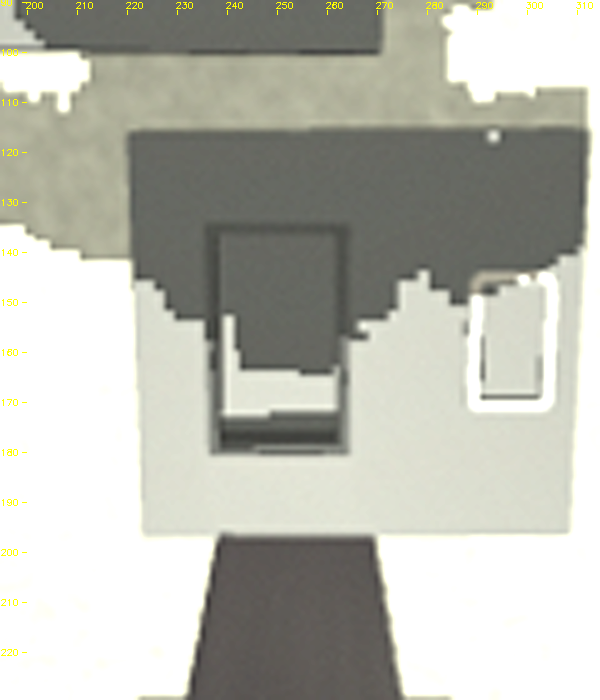

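Run:
```python
from h import *
np.set_printoptions(precision=4,suppress=True)
import pickle
c=pickle.load(open("w4.pkl","rb")); P=lambda x,y:(x/5+195-.5,y/5+90-.5)
def show(n,l,z):
    X=np.array([onz(c,P(*p),z) for p in l]); d=np.roll(X,-1,0)-X; print(n,X.mean(0),np.linalg.norm(d,axis=1),np.mod(np.arctan2(d[:,1],d[:,0])+.7,np.pi/2)-.7)
show("mouth",[(206,223),(348,223),(350,455),(210,455)],.022)
show("outer",[(128,130),(589,128),(570,534),(144,534)],.022)
for z in(.14,.143,.146):
    A,B=onz(c,P(219,535),z),onz(c,P(375,535),z); print(z,A,B,np.linalg.norm(A-B),(A+B)/2)
```

```text
mouth [0.4893 0.3808 0.022 ] [0.0279 0.0468 0.0287 0.0468] [0.0436 0.063  0.0433 0.0445]
outer [0.4734 0.3796 0.022 ] [0.0889 0.0818 0.0888 0.0814] [0.0479 0.052  0.0432 0.053 ]
0.14 [0.4955 0.3858 0.14  ] [0.4763 0.385  0.14  ] 0.019265999716002576 [0.4859 0.3854 0.14  ]
0.143 [0.4954 0.3849 0.143 ] [0.4765 0.3841 0.143 ] 0.018928669316485562 [0.4859 0.3845 0.143 ]
0.146 [0.4953 0.384  0.146 ] [0.4767 0.3832 0.146 ] 0.01859133891696855 [0.486  0.3836 0.146 ]
```

```bash
python3 -m crank '{"dr":[[0,0,0],[0,0,0],[0,0,0],[0,0,0],[0,0,0]],"travel":[[0.023,-0.0025,0.0],[0.023,-0.0025,0.05],[0.023,-0.0025,0.099],[0.023,-0.0025,0.099],[0.023,-0.0025,0.099]],"hand":[0.012,0.012,0.012,0.012,0.012]}'
python3 - <<'E'
from h import *
c,o=wristcam(); go([.4890,.3804,.036],down(3.188))
cv2.imwrite("pics/w5.png",np.clip(c["color"][:,:,::-1]*1.2,0,255).astype(np.uint8))
E
```

```text
clock: 6.0
eef_pos: [0.4902, 0.3821, 0.0722]
tool_rot: [0.723, -0.691, 0.0, -0.001]
ft_force: [0.5, 0.1, -2.5]
grip_width: 0.019
clock 6.05 pos [0.4908 0.3829 0.0732] az -3.0970 F [-0.6  0.1 -2.5] w 0.0189
dr [-0.0039  0.0027 -0.0018] travel [0.0025 0.0021 0.0372]
```

View pics/w5.png

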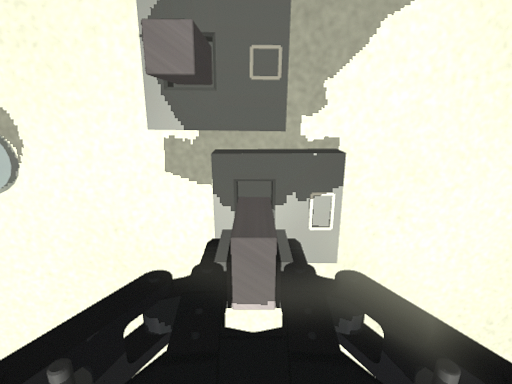

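```bash
python3 -m crank '{"dr":[[0,0,0],[0,0,0],[0,0,0]],"travel":[[0,0,0.005],[0,0,0.01],[0,0,0.01]],"hand":[0.012,0.012,0.012]}'
python3 - <<'E'
from h import *
c,o=wristcam(); go([.4890,.3804,.036],down(3.188))
crop(c["color"],205,140,315,240,6,"pics/w6.png")
E
```

```text
clock: 6.42
eef_pos: [0.4886, 0.3819, 0.0601]
tool_rot: [0.723, -0.691, -0.0, 0.0]
ft_force: [0.1, 0.3, -3.2]
grip_width: 0.0188
clock 6.47 pos [0.4887 0.382  0.0602] az -3.0960 F [-0.9 -0.1 -3.2] w 0.0191
dr [ 0.0003 -0.0003 -0.0008] travel [ 0.0016 -0.0002  0.0242]
```

View pics/w6.png

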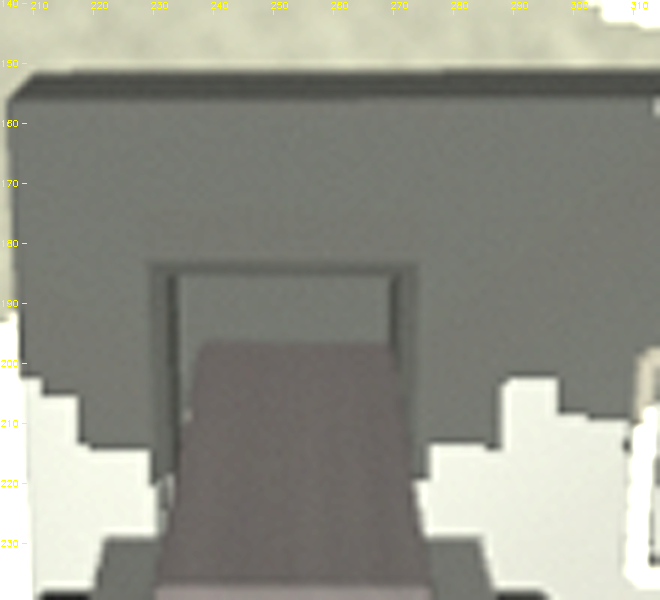

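```bash
python3 -m crank '{"dr":[[0,0,0],[0,0,0],[0,0,0],[0,0,0],[0,0,0]],"travel":[[0.0015,-0.0012,0.0],[0.0015,-0.0012,0.008],[0.0015,-0.0012,0.016],[0.0015,-0.0012,0.022],[0.0015,-0.0012,0.024]],"hand":[0.012,0.012,0.012,0.012,0.012]}'
python3 - <<'E'
from h import *
c,o=wristcam(); go([.4890,.3804,.034],down(3.188))
crop(c["color"],185,130,315,240,6,"pics/w7.png")
E
```

```text
clock: 7.1
eef_pos: [0.4897, 0.3802, 0.0353]
tool_rot: [0.723, -0.691, -0.0, 0.001]
ft_force: [-0.1, -0.4, -2.8]
grip_width: 0.0193
clock 7.15 pos [0.4898 0.3803 0.0354] az -3.0961 F [ 0.5  0.4 -4. ] w 0.0193
dr [ 0.0011 -0.0008 -0.001 ] travel [-0.0001  0.0008  0.0014]
```

View pics/w7.png

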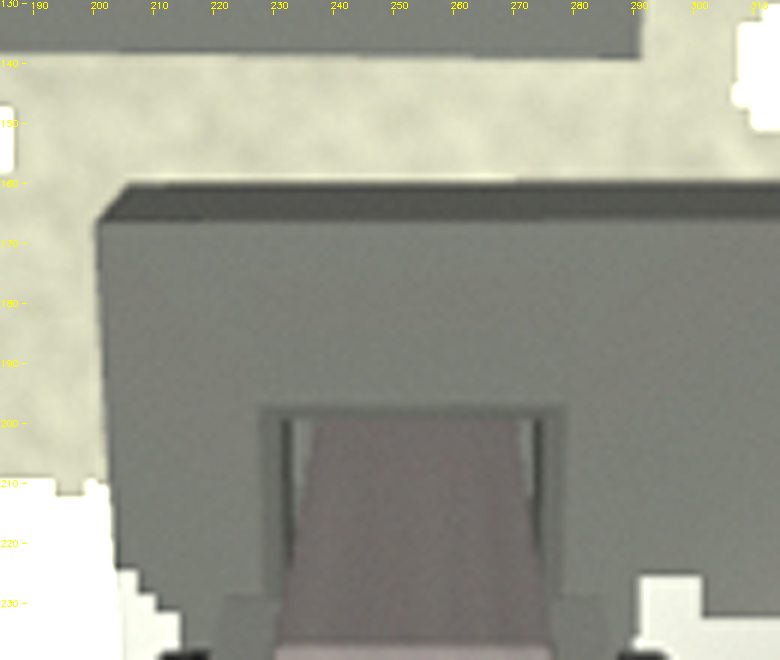

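The block is inside the pocket and centred. I'll lower it until it touches the floor.

```bash
python3 -m crank '{"dr":[[0,0,0],[0,0,0],[0,0,0],[0,0,0]],"travel":[[0,0,0.001],[0,0,0.002],[0,0,0.0025],[0,0,0.0025]],"hand":[0.012,0.012,0.012,0.012]}'
```

```text
clock: 7.65
eef_pos: [0.4905, 0.3808, 0.035]
tool_rot: [0.723, -0.691, 0.0, -0.001]
ft_force: [-2.5, -1.3, 5.9]
grip_width: 0.0191
```

```bash
python3 -m crank '{"dr":[[0,0,0],[0,0,0],[0,0,0],[0,0,0],[0,0,0],[0,0,0],[0,0,0]],"travel":[[0,0,-0.001],[0,0,-0.001],[0,0,-0.001],[0,0,-0.03],[0,0,-0.08],[0,0,-0.13],[0,0,-0.13]],"hand":[0.045,0.045,0.05,0.05,0.05,0.05,0.05]}'
python3 - <<'E'
from h import *
import pickle
c,o=wristcam(); pickle.dump(c,open("w8.pkl","wb")); go([.4825,-.2952,.17],down(1.006+0))
crop(c["color"],175,130,335,290,4,"pics/w8.png")
E
```

```text
clock: 8.52
eef_pos: [0.493, 0.3827, 0.1693]
tool_rot: [0.723, -0.691, 0.001, -0.005]
ft_force: [-0.5, 0.3, -0.2]
grip_width: 0.0501
clock 8.57 pos [0.4916 0.3817 0.1663] az -3.0962 F [-0.8 -0.8 -1.5] w 0.0499
dr [9.000e-04 6.800e-03 2.181e+00] travel [ 0.6757  0.0398 -0.006 ]
```

View pics/w8.png

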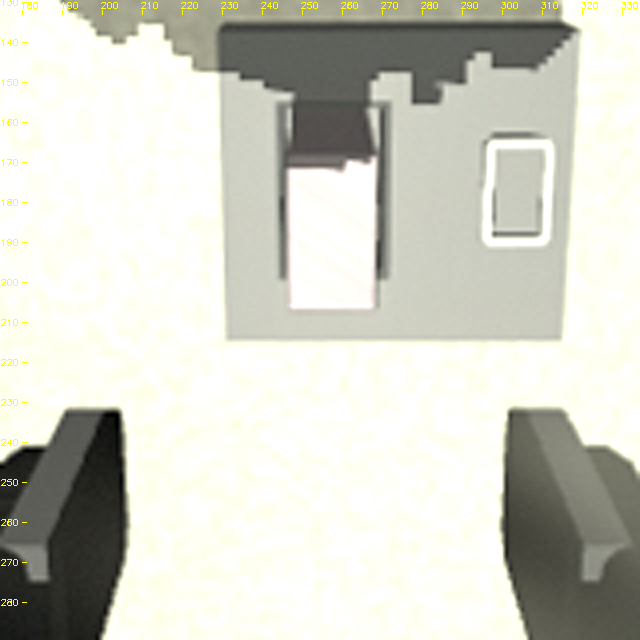

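The block is upright in the pocket and the hand is clear of it. Next, the slide holder.

```bash
python3 -m crank '{"dr":[[0,0,0.18],[0,0,0.36],[0,0,0.54],[0,0,0.72],[0,0,0.9],[0,0,1.08],[0,0,1.26],[0,0,1.44],[0,0,1.62],[0,0,1.8]],"travel":[[0.03,0.0,-0.02],[0.09,0.005,-0.02],[0.15,0.01,-0.02],[0.21,0.015,-0.02],[0.27,0.02,-0.02],[0.33,0.025,-0.02],[0.39,0.03,-0.02],[0.45,0.035,-0.02],[0.51,0.04,-0.02],[0.57,0.042,-0.02]],"hand":[0.05,0.05,0.05,0.05,0.05,0.05,0.05,0.05,0.05,0.05]}'; python3 -c "
from h import *
go([.47,-.285,.18],down(1.006))"
```

```text
clock: 9.82
eef_pos: [0.4727, -0.1922, 0.182]
tool_rot: [0.095, 0.995, 0.001, -0.001]
ft_force: [1.3, 0.2, -0.4]
grip_width: 0.0501
clock 9.82 pos [ 0.4727 -0.1922  0.182 ] az 1.3810 F [ 1.3  0.2 -0.4] w 0.0501
dr [ 2.00e-04 -3.10e-03  3.75e-01] travel [-0.0149 -0.0916  0.0019]
```

```bash
python3 -m crank '{"dr":[[0,0,0.18],[0,0,0.36],[0,0,0.38],[0,0,0.38],[0,0,0.38]],"travel":[[-0.008,-0.05,0],[-0.015,-0.092,0],[-0.015,-0.092,0],[-0.015,-0.092,0],[-0.015,-0.092,0]],"hand":[0.05,0.05,0.05,0.05,0.05]}'
python3 - <<'E'
from h import *
import pickle
c,o=wristcam(); pickle.dump(c,open("w9.pkl","wb")); go([.4825,-.2952,.17],down(1.006+0))
cv2.imwrite("pics/w9f.png",c["color"][:,:,::-1])
crop(c["color"],190,110,330,270,4,"pics/w9.png")
E
```

```text
clock: 10.45
eef_pos: [0.4718, -0.2825, 0.1832]
tool_rot: [0.277, 0.961, 0.0, -0.001]
ft_force: [-0.7, 0.7, 0.4]
grip_width: 0.0499
clock 10.50 pos [ 0.4721 -0.2825  0.1835] az 1.0094 F [ 0.3 -0.3 -0.1] w 0.0500
dr [ 0.0001 -0.001   0.0034] travel [-0.0156 -0.0052  0.0135]
```

View pics/w9.png

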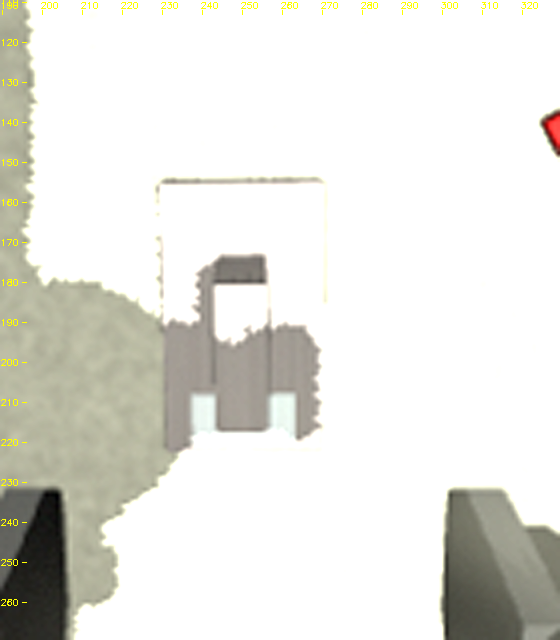

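View pics/w9f.png

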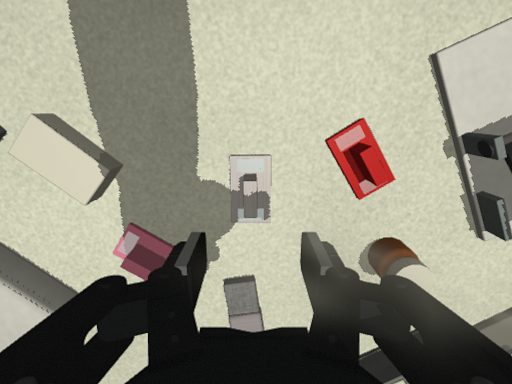

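Run:
```python
from h import *
np.set_printoptions(precision=4,suppress=True)
import pickle
c=pickle.load(open("w9.pkl","rb")); P=lambda x,y:(x/4+190-.5,y/4+110-.5)
def show(n,l,z):
    X=np.array([onz(c,P(*p),z) for p in l]); d=np.roll(X,-1,0)-X; print(n,X.mean(0),np.linalg.norm(d,axis=1),np.mod(np.arctan2(d[:,1],d[:,0])-.5,np.pi/2)+.5)
show("fin",[(214,283),(270,283),(270,431),(214,431)],.044)
show("plate",[(160,181),(325,181),(320,449),(165,449)],.008)
go([.4825,-.2952,.04],down(1.006))
```

```text
fin [ 0.4845 -0.2941  0.044 ] [0.014  0.0394 0.0145 0.0394] [1.0088 1.0124 1.0089 0.9991]
plate [ 0.4841 -0.2941  0.008 ] [0.0453 0.0788 0.0454 0.0788] [1.0088 1.0069 1.0089 1.0049]
clock 10.50 pos [ 0.4721 -0.2825  0.1835] az 1.0094 F [ 0.3 -0.3 -0.1] w 0.0500
dr [ 0.0001 -0.001   0.0034] travel [-0.0157 -0.0052  0.1435]
```

```bash
python3 -m crank '{"dr":[[0,0,0],[0,0,0],[0,0,0],[0,0,0],[0,0,0]],"travel":[[-0.0165,-0.0036,0.02],[-0.0165,-0.0036,0.07],[-0.0165,-0.0036,0.115],[-0.0165,-0.0036,0.115],[-0.0165,-0.0036,0.115]],"hand":[0.05,0.05,0.05,0.05,0.05]}'
python3 - <<'E'
from h import *
import pickle
c,o=wristcam(); pickle.dump(c,open("w10.pkl","wb")); go([.4842,-.2943,.013],down(1.007))
cv2.imwrite("pics/w10f.png",c["color"][:,:,::-1])
E
```

```text
clock: 11.12
eef_pos: [0.4852, -0.2957, 0.0705]
tool_rot: [0.278, 0.961, -0.0, 0.001]
ft_force: [0.8, 0.2, 0.9]
grip_width: 0.0503
clock 11.18 pos [ 0.4858 -0.2963  0.0712] az 1.0079 F [1.  0.1 0.5] w 0.0499
dr [0.     0.0041 0.0009] travel [0.0027 0.0008 0.0582]
```

View pics/w10f.png

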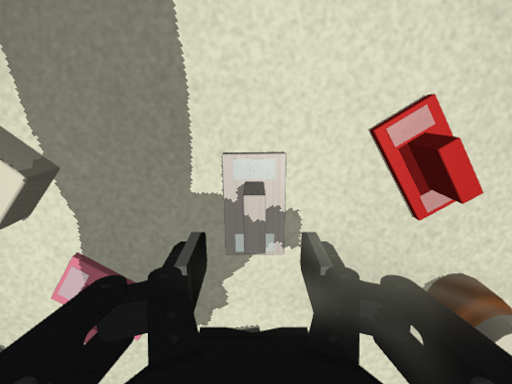

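```bash
python3 -m crank '{"dr":[[0,0,0],[0,0,0],[0,0,0],[0,0,0]],"travel":[[0,0,0.02],[0,0,0.04],[0,0,0.055],[0,0,0.055]],"hand":[0.05,0.05,0.045,0.04]}'
python3 - <<'E'
from h import *
c,o=wristcam(); go([.4842,-.2943,.013],down(1.007))
crop(c["color"],175,130,335,290,4,"pics/w11.png")
E
```

```text
clock: 11.68
eef_pos: [0.4841, -0.2957, 0.0139]
tool_rot: [0.278, 0.961, 0.0, -0.0]
ft_force: [-0.6, -0.1, 0.7]
grip_width: 0.0403
clock 11.72 pos [ 0.4845 -0.296   0.0145] az 1.0071 F [-0.8  0.4 -0.2] w 0.0401
dr [0.     0.0008 0.0001] travel [0.0012 0.0012 0.0015]
```

View pics/w11.png

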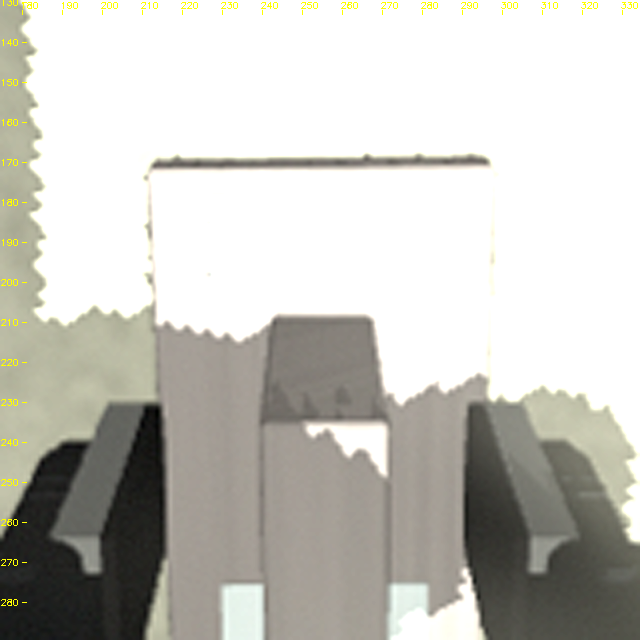

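The fin is centred between the pads. Closing.

```bash
python3 -m crank '{"dr":[[0,0,0],[0,0,0],[0,0,0],[0,0,0]],"travel":[[0,0,0],[0,0,0],[0,0,0],[0,0,0]],"hand":[0.006,0.006,0.006,0.006]}'
python3 - <<'E'
from h import *
c,o=wristcam(); go([.4842,-.2943,.013],down(1.007))
crop(c["color"],175,130,335,290,4,"pics/w12.png")
E
```

```text
clock: 12.22
eef_pos: [0.485, -0.2963, 0.015]
tool_rot: [0.278, 0.961, -0.0, 0.001]
ft_force: [-0.7, -0.2, 6.0]
grip_width: 0.0129
clock 12.28 pos [ 0.485  -0.2963  0.015 ] az 1.0070 F [-0.3  0.4  6.9] w 0.0131
dr [ 0.0001  0.0025 -0.    ] travel [0.0018 0.0013 0.002 ]
```

View pics/w12.png

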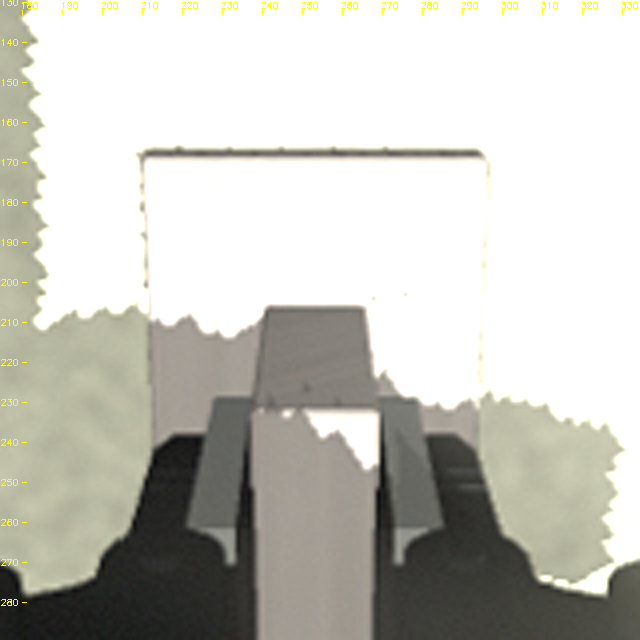

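Run:
```python
from h import *
import pickle
c=pickle.load(open("cams.pkl","rb"))
crop(c["top"]["color"],234,146,282,202,11,"pics/tf.png"); crop(c["scene"]["color"],188,182,274,262,8,"pics/sf.png")
```

```text
(no output)
```

View pics/tf.png

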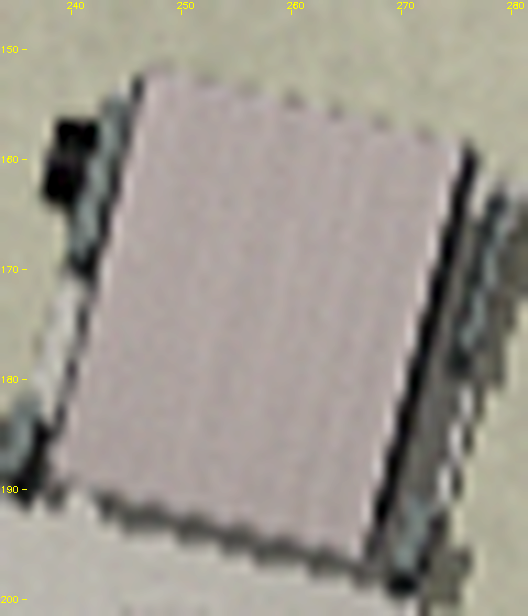

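View pics/sf.png

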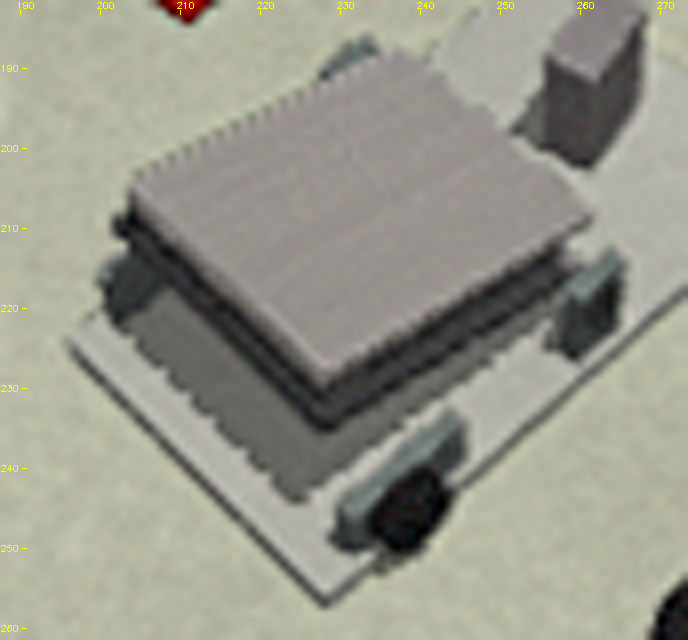

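Run:
```python
from h import *
np.set_printoptions(precision=4,suppress=True)
from scipy.optimize import least_squares
import pickle
c=pickle.load(open("cams.pkl","rb")); w=pickle.load(open("w1.pkl","rb"))
cams=[c["top"],c["scene"],w]
P=lambda x0,y0,f,l:[(x/f+x0-.5,y/f+y0-.5) for x,y in l]
top=P(234,146,11,[(143,75),(466,142),(364,557),(50,482)])
sc=P(188,182,8,[(325,388),(132,183),(405,45),(595,213)])
L=[(115,46),(115,-46),(-5,-46),(-5,46)]
topb=P(220,145,6.5,[(298,542),(45,475)]); wb=P(175,130,2.8,[(103,33),(402,117)]); wl=P(175,130,2.8,[(77,295),(310,352)])
scb=P(188,182,8,[(325,606),(70,342)])  # slab +80,+65 ; +80,-65
def pts(p):
    x,y,yaw,th=p[:4]; Rz=R.from_euler('z',yaw).as_matrix(); o=np.array([x,y,0])
    f=[o+Rz@np.array([-.045+a*1e-3*np.cos(th)-.024*np.sin(th),b*1e-3,.045+a*1e-3*np.sin(th)+.024*np.cos(th)]) for a,b in L]
    s=lambda a,b:o+Rz@np.array([a*1e-3,b*1e-3,.012])
    return f,s
def res(p):
    f,s=pts(p); r=[]; off=p[4:].reshape(3,2)
    def add(k,X,u): r.extend(proj(cams[k],X)+off[k]-u)
    for X,u in zip(f,top): add(0,X,u)
    for X,u in zip(f,sc): add(1,X,u)
    add(2,f[2],wl[0]); add(2,f[3],wl[1])
    add(0,s(-145,-65),topb[0]); add(0,s(-145,65),topb[1])
    add(1,s(80,65),scb[0]); add(1,s(80,-65),scb[1])
    add(2,s(-145,-65),wb[0]); add(2,s(-145,65),wb[1])
    return np.array(r+list(p[4:]*.4))
s=least_squares(res,[.613,-.02,-.14,.32]+[0]*6,loss="soft_l1",x_scale=[.1,.1,.1,.1]+[1]*6)
J=s.jac; cov=np.linalg.inv(J.T@J)*2*s.cost/(len(s.fun)-10)
print(s.x,np.sqrt(np.diag(cov))[:4]); print(s.fun[:-6].reshape(-1,2))
x,y,yaw,th=s.x[:4]; Rz=R.from_euler('z',yaw).as_matrix()
m=np.array([x,y,0])+Rz@np.array([-.045+.055*np.cos(th)-.024*np.sin(th),0,.045+.055*np.sin(th)+.024*np.cos(th)]); print("face_mid",m)
```

```text
[ 0.6159 -0.0188 -0.1321  0.3251  0.0447  0.8533  0.8868  0.5907 -0.5494
 -0.871 ] [0.0014 0.0013 0.0037 0.0131]
[[ 0.4123 -0.7278]
 [ 0.1427  0.2848]
 [ 0.0484  0.4139]
 [-0.1054  0.0525]
 [ 0.3919 -0.8568]
 [-0.6641  0.7527]
 [-0.3562  0.077 ]
 [ 0.3777  0.3494]
 [-0.6272 -0.5237]
 [ 0.9998  0.3857]
 [-0.0679 -0.2755]
 [-0.4435  0.0162]
 [ 0.4575 -0.3518]
 [-0.4098 -0.1183]
 [-1.2392  0.0917]
 [ 0.949   0.1459]]
face_mid [ 0.6154 -0.0187  0.0853]
```

```bash
cat >> h.py <<'E'
def stage(d,th=.325,yaw=-.134,m=(.6154,-.0187,.0853),sx=0.,h=.015,tx=.0015):
    Rz=R.from_euler('z',yaw).as_matrix(); n=Rz@[-np.sin(th),0,np.cos(th)]; ux=Rz@[np.cos(th),0,np.sin(th)]; y=Rz@[0,1.,0]; z=-n; x=np.cross(y,z)
    return np.array(m)+n*(d+h)+ux*sx-tx*x, np.column_stack([x,y,z])
E
python3 -m crank '{"dr":[[0,0,0],[0,0,0],[0,0,0],[0,0,0]],"travel":[[0,0,-0.03],[0,0,-0.08],[0,0,-0.13],[0,0,-0.16]],"hand":[0.006,0.006,0.006,0.006]}'; python3 -c "
from h import *
p,Rt=stage(.05); print(p)
go(p,Rt)"
```

```text
clock: 12.78
eef_pos: [0.4846, -0.2961, 0.1763]
tool_rot: [0.278, 0.961, -0.0, 0.001]
ft_force: [1.0, -1.1, -1.3]
grip_width: 0.0128
[ 0.59623972 -0.01611704  0.14737626]
clock 12.78 pos [ 0.4846 -0.2961  0.1763] az 1.0069 F [ 1.  -1.1 -1.3] w 0.0128
dr [-0.0704 -0.3174 -0.4259] travel [0.0554 0.2963 0.0288]
```

```bash
python3 -m crank '{"dr":[[-0.01,-0.05,-0.07],[-0.023,-0.106,-0.142],[-0.035,-0.159,-0.213],[-0.047,-0.212,-0.284],[-0.059,-0.265,-0.355],[-0.0704,-0.3174,-0.4259],[-0.0704,-0.3174,-0.4259],[-0.0704,-0.3174,-0.4259],[-0.0704,-0.3174,-0.4259]],"travel":[[0.009,0.05,0.0],[0.018,0.1,0.0],[0.028,0.15,0.0],[0.037,0.2,0.0],[0.046,0.25,0.01],[0.0554,0.2963,0.0288],[0.0554,0.2963,0.0288],[0.0554,0.2963,0.0288],[0.0554,0.2963,0.0288]],"hand":[0.006,0.006,0.006,0.006,0.006,0.006,0.006,0.006,0.006]}'
python3 - <<'E'
from h import *
from workcell import eyes
p,Rt=stage(.05); go(p,Rt)
s=eyes.camera("scene"); t=eyes.camera("top"); c,o=wristcam()
crop(s["color"],185,130,285,262,4.5,"pics/s2.png"); crop(t["color"],220,130,300,210,7,"pics/t2.png"); cv2.imwrite("pics/w13.png",c["color"][:,:,::-1])
E
```

```text
clock: 13.9
eef_pos: [0.5959, -0.017, 0.1456]
tool_rot: [0.067, 0.985, -0.01, 0.161]
ft_force: [0.0, 0.0, -0.7]
grip_width: 0.013
clock 13.90 pos [ 0.5959 -0.017   0.1456] az 1.4348 F [ 0.   0.  -0.7] w 0.0130
dr [ 0.0002 -0.0017 -0.0021] travel [-0.0008  0.0009 -0.0016]
```

View pics/s2.png

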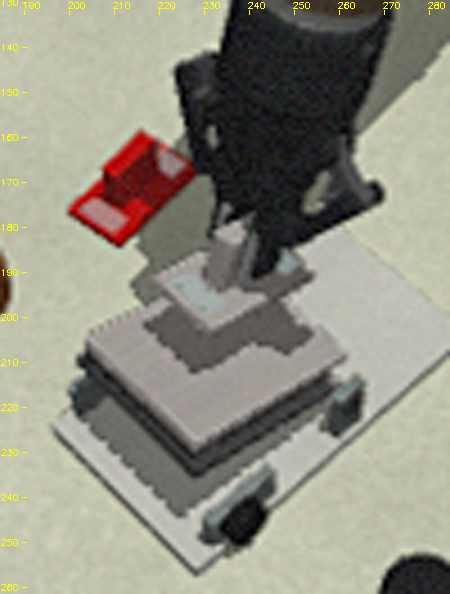

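View pics/w13.png

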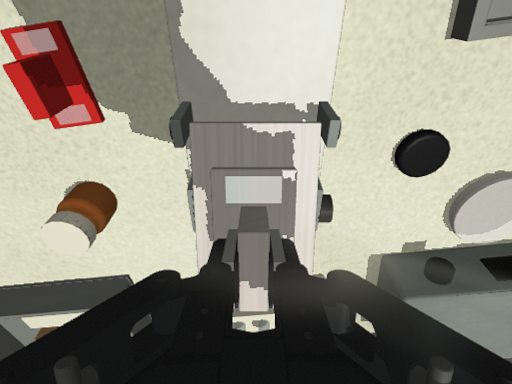

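```bash
python3 -m crank '{"dr":[[0,0,0],[0,0,0],[0,0,0],[0,0,0],[0,0,0]],"travel":[[0,0,0.02],[0,0,0.04],[0,0,0.042],[0,0,0.042],[0,0,0.042]],"hand":[0.006,0.006,0.006,0.006,0.006]}'
cat >> h.py <<'E'
def ft():
    from workcell import bot
    o=bot.get_obs(); Rm=R.from_quat(o["tool_rot"]).as_matrix(); y=Rm[:,1]
    print("clock %.2f F tool"%o["clock"],np.round(Rm.T@o["ft_force"],2),"M tool",np.round(Rm.T@o["ft_torque"],3),"Mworld",np.round(o["ft_torque"],3),"w %.4f"%o["grip_width"])
    p,Rt=stage(0); print("dist normal mm",np.round(1e3*(Rt.T@(o["eef_pos"]-p)),2),"rot err",np.round(R.from_matrix(Rt.T@Rm).as_rotvec(),4))
E
python3 - <<'E'
from h import *
ft(); c,o=wristcam(); ft(); crop(c["color"],160,100,350,300,3.5,"pics/w14.png")
E
```

```text
clock: 14.68
eef_pos: [0.6094, -0.0176, 0.1063]
tool_rot: [0.066, 0.985, -0.01, 0.161]
ft_force: [0.4, 0.6, -1.8]
grip_width: 0.0132
clock 14.68 F tool [0.28 0.6  1.85] M tool [ 0.041  0.357 -0.003] Mworld [ 0.008  0.36  -0.01 ] w 0.0132
dist normal mm [ 0.6   0.28 -6.85] rot err [-0.0012  0.0007  0.0006]
clock 14.72 F tool [ 0.67 -0.47  0.71] M tool [ 0.002  0.373 -0.014] Mworld [0.043 0.37  0.013] w 0.0129
dist normal mm [ 0.6   0.33 -6.85] rot err [-0.0012  0.0006  0.0005]
```

View pics/w14.png

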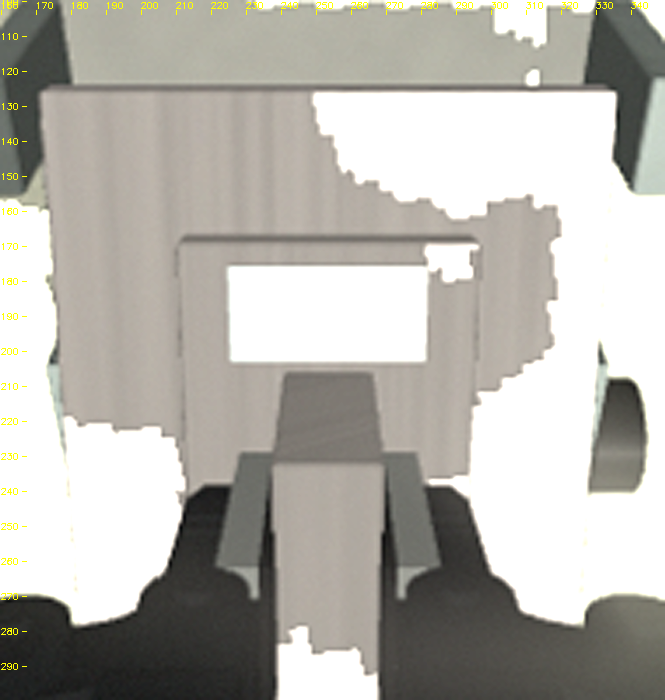

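```bash
python3 -m crank '{"dr":[[0,0,0],[0,0,0],[0,0,0],[0,0,0],[0,0,0],[0,0,0]],"travel":[[0,0,0.001],[0,0,0.002],[0,0,0.003],[0,0,0.004],[0,0,0.004],[0,0,0.004]],"hand":[0.006,0.006,0.006,0.006,0.006,0.006]}'; python3 -c "
from h import *
ft()"
```

```text
clock: 15.48
eef_pos: [0.6101, -0.0176, 0.1013]
tool_rot: [0.066, 0.985, -0.01, 0.16]
ft_force: [0.9, 0.5, -1.6]
grip_width: 0.0131
clock 15.47 F tool [-0.29  0.64  1.83] M tool [-0.002  0.431 -0.013] Mworld [0.055 0.427 0.014] w 0.0131
dist normal mm [ 1.52  0.36 -1.93] rot err [-0.001   0.0024  0.0003]
```

```bash
python3 -m crank '{"dr":[[0,0,0],[0,0,0],[0,0,0]],"travel":[[0,0,0.001],[0,0,0.002],[0,0,0.002]],"hand":[0.006,0.006,0.006]}'; python3 -c "
from h import *
ft()"; python3 -m crank '{"dr":[[0,0,0],[0,0,0]],"travel":[[0,0,0.001],[0,0,0.001]],"hand":[0.006,0.006]}'; python3 -c "
from h import *
ft()"; python3 -m crank '{"dr":[[0,0,0],[0,0,0]],"travel":[[0,0,0.001],[0,0,0.001]],"hand":[0.006,0.006]}'; python3 -c "
from h import *
ft()"
```

```text
clock: 15.85
eef_pos: [0.6107, -0.0177, 0.0997]
tool_rot: [0.066, 0.985, -0.01, 0.16]
ft_force: [-2.1, -0.0, 2.1]
grip_width: 0.0133
clock 15.85 F tool [ 1.26 -0.28 -2.62] M tool [ 0.069  0.539 -0.055] Mworld [-0.01   0.545  0.031] w 0.0133
dist normal mm [ 1.43  0.39 -0.22] rot err [-0.0011  0.0021  0.0003]
clock: 16.1
eef_pos: [0.611, -0.0177, 0.0987]
tool_rot: [0.066, 0.985, -0.01, 0.16]
ft_force: [-3.1, 0.7, 4.2]
grip_width: 0.0133
clock 16.10 F tool [ 1.71  0.26 -4.95] M tool [0.065 0.589 0.005] Mworld [ 0.019  0.592 -0.024] w 0.0133
dist normal mm [1.45 0.36 0.87] rot err [-0.0011  0.0022  0.0003]
clock: 16.35
eef_pos: [0.6114, -0.0178, 0.0977]
tool_rot: [0.066, 0.985, -0.01, 0.16]
ft_force: [-5.0, 0.4, 4.8]
grip_width: 0.013
clock 16.35 F tool [ 3.2  -0.31 -6.15] M tool [ 0.029  0.621 -0.009] Mworld [ 0.053  0.619 -0.001] w 0.0130
dist normal mm [1.43 0.4  1.9 ] rot err [-0.0011  0.0022  0.0003]
```

Run:
```python
from h import *
from workcell import eyes
ft(); c,o=wristcam(); ft(); s=eyes.camera("scene"); ft()
crop(c["color"],160,100,350,300,3.5,"pics/w15.png"); crop((s["color"]).astype(np.uint8),195,160,275,245,8,"pics/s3.png")
```

```text
clock 16.35 F tool [ 3.2  -0.31 -6.15] M tool [ 0.029  0.621 -0.009] Mworld [ 0.053  0.619 -0.001] w 0.0130
dist normal mm [1.43 0.4  1.9 ] rot err [-0.0011  0.0022  0.0003]
clock 16.40 F tool [ 1.78 -0.31 -5.55] M tool [ 0.054  0.573 -0.013] Mworld [ 0.022  0.575 -0.005] w 0.0131
dist normal mm [1.41 0.39 1.9 ] rot err [-0.0011  0.0021  0.0003]
clock 16.45 F tool [ 2.9   0.54 -5.58] M tool [ 0.007  0.652 -0.012] Mworld [0.077 0.647 0.01 ] w 0.0130
dist normal mm [1.41 0.41 1.89] rot err [-0.0011  0.0021  0.0003]
```

View pics/w15.png

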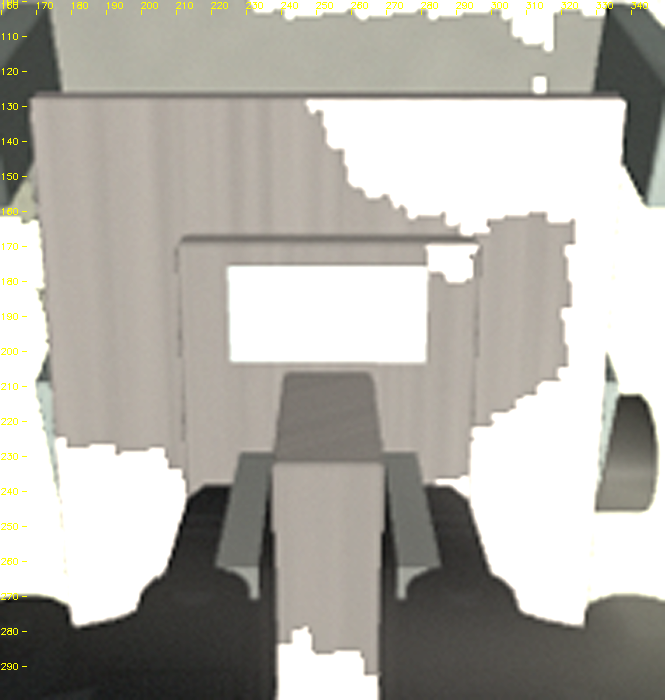

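View pics/s3.png

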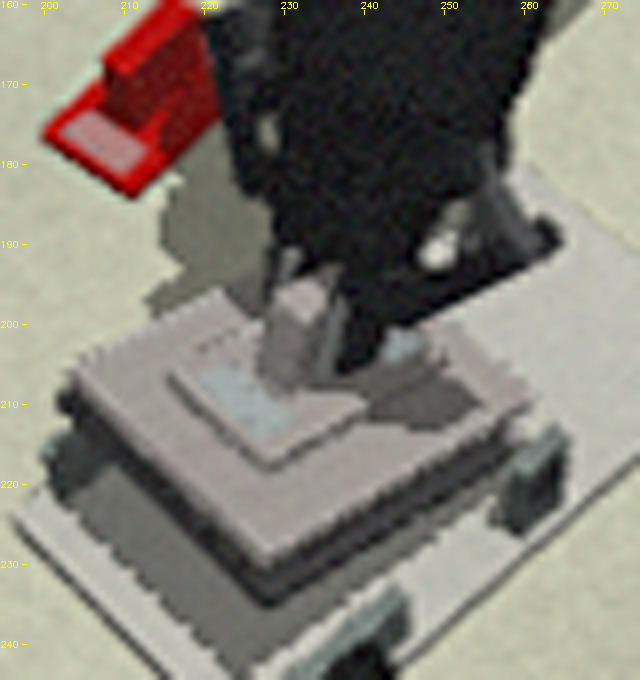

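```bash
cat >> h.py <<'E'
def avg(n=6):
    from workcell import bot,eyes
    F=[];M=[]
    for i in range(n):
        o=bot.get_obs(); Rm=R.from_quat(o["tool_rot"]).as_matrix(); F.append(Rm.T@o["ft_force"]); M.append(Rm.T@o["ft_torque"]); eyes.camera("top")
    p,Rt=stage(0)
    print("clock %.2f"%o["clock"],"F",np.round(np.mean(F,0),2),"M",np.round(np.mean(M,0),3),"pos mm",np.round(1e3*(Rt.T@(o["eef_pos"]-p)),2),"rot",np.round(R.from_matrix(Rt.T@Rm).as_rotvec(),4))
E
python3 -c "
from h import *
avg()"; python3 -m crank '{"dr":[[0,-0.02,0],[0,-0.02,0]],"travel":[[0.0003,0,0],[0.0003,0,0]],"hand":[0.006,0.006]}' >/dev/null; python3 -c "
from h import *
avg()";  python3 -m crank '{"dr":[[0,-0.02,0],[0,-0.02,0]],"travel":[[0.0003,0,0],[0.0003,0,0]],"hand":[0.006,0.006]}' >/dev/null; python3 -c "
from h import *
avg()"
```

```text
clock 16.70 F [ 2.28  0.32 -5.67] M [ 0.055  0.6   -0.003] pos mm [1.43 0.38 1.96] rot [-0.0011  0.0022  0.0003]
clock 17.25 F [-0.53  0.27 -4.59] M [0.021 0.424 0.004] pos mm [1.28 0.4  1.85] rot [-0.0012 -0.0185  0.0004]
clock 17.80 F [-0.53  0.12 -5.55] M [ 0.013  0.427 -0.037] pos mm [1.64 0.39 1.78] rot [-0.0012 -0.0393  0.0004]
```

```bash
python3 -m crank '{"dr":[[0,0.02,0],[0,0.02,0],[0,0.02,0]],"travel":[[-0.0003,0,0],[-0.0003,0,0.0006],[-0.0003,0,0.0013]],"hand":[0.006,0.006,0.006]}'
python3 - <<'E'
from h import *
avg()
from workcell import eyes
c,o=wristcam(); s=eyes.camera("scene"); t=eyes.camera("top")
crop(c["color"],160,100,350,300,3.5,"pics/w16.png"); crop(s["color"],195,160,275,245,8,"pics/s4.png"); crop(t["color"],110,130,290,230,4.4,"pics/t4.png")
E
```

```text
clock: 18.23
eef_pos: [0.6118, -0.0178, 0.0965]
tool_rot: [0.066, 0.983, -0.011, 0.171]
ft_force: [-1.9, -0.1, 6.2]
grip_width: 0.013
clock 18.48 F [-0.62  0.06 -6.35] M [0.046 0.428 0.008] pos mm [1.45 0.39 3.16] rot [-0.0011 -0.019   0.0004]
```

View pics/w16.png

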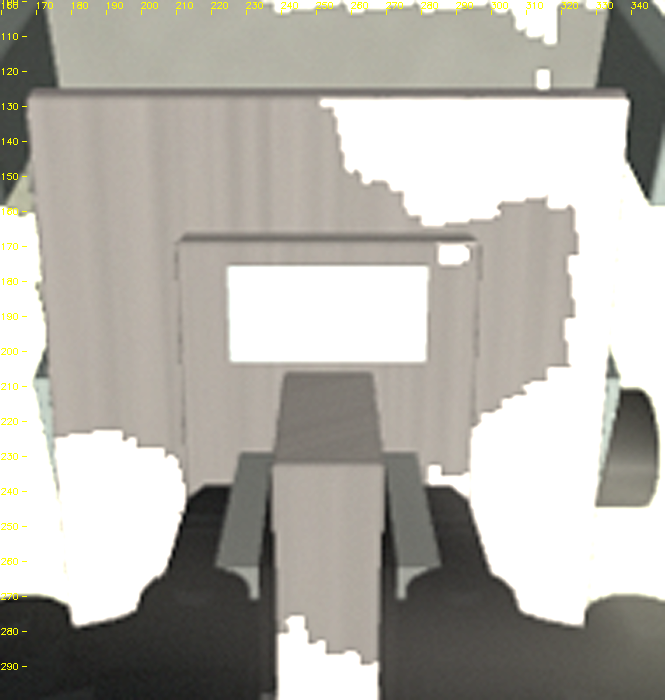

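View pics/s4.png

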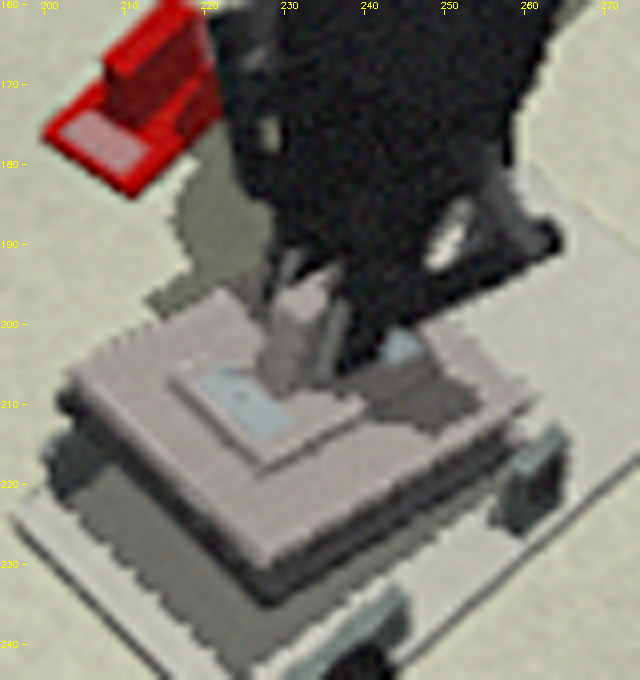

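View pics/t4.png

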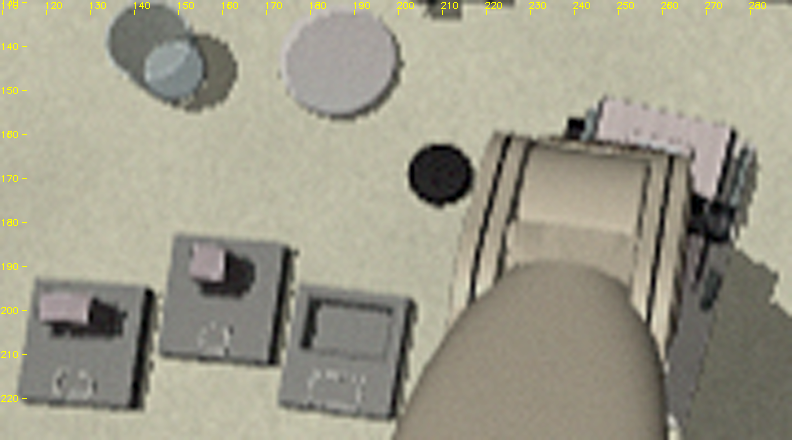

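```bash
python3 -m crank '{"dr":[[0,0,0],[0,0,0]],"travel":[[0,0,0],[0,0,0]],"hand":[0.006,0.006]}'
python3 - <<'E'
from h import *
avg(4)
from workcell import job
print(job.job_done())
E
```

```text
clock: 18.92
eef_pos: [0.6118, -0.0178, 0.0966]
tool_rot: [0.066, 0.983, -0.011, 0.171]
ft_force: [-1.7, -0.4, 5.5]
grip_width: 0.0135
clock 19.07 F [-0.52 -0.25 -6.18] M [0.041 0.42  0.01 ] pos mm [1.38 0.37 3.11] rot [-0.0011 -0.0192  0.0004]
the job is handed in; nothing more can be done
None
```

I returned the setting block to the small holder, then pressed the slide holder onto the stage face. I handed the job in at about 19 s, still gripping and pressing.

- **Setting block:** I lowered it into the pocket until the floor stopped it, at about 9 N. By the tool height its underside was about 6 mm above the bench, which is fully home. After I let go, the wrist and top pictures showed it upright and centred in the pocket.
- **Slide holder:** I took the grey one by its fin. In the last pictures it lies wholly on the face with its long side up the slope, and it had not shifted in the grip.
- **Tilt:** Three force readings at different tool angles gave a slope of about 0.345 rad, and I set the tool to that. My earlier camera estimate was 0.325 ± 0.013 rad, so the two differ by about 0.02 rad. The moment readings did not settle which was right.
- **Press:** The last reading was about 6.2 N. Adding roughly 1.2 N for the slide's own weight, the face is pressed in about 4 mm of its 8 mm. That depth is inferred from force and travel, not seen directly.
- **Surroundings:** The other holders, square block, lens cap, dish and beaker looked undisturbed in the last top picture. The crop did not cover the jar, brush and slide box. The stage looked unmoved in the scene picture, but I did not measure its tilt again.

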